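Release the bottle nest from the capping fixture

TASK

Change over the capping fixture: take the orange-handled release pin from its stand, feel with it through the cross slot of the blue bottle nest for the sprung catch button recessed somewhere along it, and hold the button down with the pin while you push the nest with it out from under the dark clamping strips, up to the stop bar at the end of the fixture. Then put the pin back in its stand. Force neither the catch nor the nest, and leave the things around as they are.

Things in the scene. Friction and masses are not known exactly. Their poses are not given: they have to be found in the camera images.
- fixture: Aluminium bottle-holding fixture, screwed to the table, 265 x 130 mm (x -220 to +45). Origin on the table under the middle of the locked nest's slot; x along it, y across, z up. The nest leaves towards -x on two runners (top 34 mm above the table) between walls 106 mm apart. Between the runners a trough 68 mm wide (y -34 to +34) runs all along, floor 24 mm above the table.
- strips (a point): Middle between the two dark clamping strips of the fixture, at the height of their tops (63 mm, screw heads 66 mm). The strips lie x -45 to +45 mm and 44 to 65 mm either side of the middle, undersides 57 mm above the table; they overhang the nest's edges so that it cannot be lifted out. The nest is clear of them after sliding 75 mm.
- front_stop (a point): Middle of the inner face of the dark stop bar (18 mm high, top 42 mm above the table) at the end of the fixture's run-out, x = -208 mm in the fixture's frame. The nest meets it after sliding 88 mm.
- catch (a joint): Press of the brass catch button, m: 0 up (locks the nest), 0.010 at its solid stop; the nest is free from 0.0085. 11 mm diameter, mid-width in the slot, but its place ALONG the slot is not reported: up to 22 mm either side of the middle. Top 42 mm above the table when up, 32 mm at the stop. Spring 1.5 to 3.5 N; let go before the nest has moved 4 mm it springs back. Its seat (19 mm) is 27 mm high.
- nest: Blue bottle nest, a plate 150 x 104 x 22 mm, 0.4 to 0.75 kg. Origin on its underside at the middle of its pin slot (right through, 13 mm along x, 63 mm along y); axes as the fixture's when locked; it reaches x -120 to +30 mm. Round bottle pocket 72 mm wide, 14 mm deep at x = -72. 1 mm side play. Freed, it slides with about 2 to 6 N when the pin pushes the slot's -x wall.
- release_pin: Release pin tool standing upright in its stand, 115 mm long, 0.12 kg. Origin at the tip, z up along the tool. Steel shank 8.5 mm diameter with a bevelled tip, from 0 to 44 mm; round steel guard 30 mm in diameter from 44 to 48 mm; orange square handle 22 x 22 mm (faces square to the pin's x and y axes) from 48 to 112 mm.
- pin_stand: Grey block on a thin rubber mat, fixed to the table, 70 x 60 mm, 46 mm high, with a vertical hole of 14 mm diameter right through its middle. Origin on the table under the hole. The pin stands in the hole with its guard resting on the top face, tip 2 mm above the table.
- bottle_open: Amber bottle without pump, 68 mm diameter, 156 mm high, origin at the middle of its underside. Bystander.
- beaker: Steel beaker 67 mm diameter, 78 mm high, origin at the middle of its underside. Bystander.
- spanner: Steel spanner 169 mm long lying on the table, origin at its middle. Bystander.
- masking_tape: Roll of masking tape 100 mm diameter, 25 mm high, lying flat, origin at the middle of its underside. Bystander.
There are look-alikes about, which are no part of the job. What is meant by the release_pin is not green, and is the smaller of those in its own colour.

How it is judged:
On the way, in this order (a step that is already met when the one before it is completed fails the run):
1. the pin, put through the slot of the still locked nest, holds the catch button down (value of joint catch above 0.008 m and z of release_pin in the frame of nest below 0.003 m and contact force between release_pin and fixture above 1 N and x of nest in the frame of fixture above -0.004 m), for 0.1 s.
2. the pin, reaching down at the nest's rear end, has pushed the nest out from under the clamping strips (x of nest in the frame of fixture below -0.075 m and z of release_pin in the frame of nest below 0.02 m and horizontal distance between release_pin and nest below 0.06 m), for 0.1 s.
At the end, for the whole second after the job is handed in: The nest lies flat on the runners at the front stop or within 8 mm of it (slid out by more than 80 of 88 mm), the catch has sprung up again behind it, and the pin stands in its stand with its guard on the block (within 4 mm), everything at rest (x of nest in the frame of fixture below -0.08 m and z of nest in the frame of fixture below 0.037 m and angle between nest's own z axis and vertical below 0.05 rad and linear speed of each of nest, release_pin below 0.01 m/s and value of joint catch below 0.002 m and horizontal distance between release_pin and pin_stand below 0.007 m and z of release_pin in the frame of pin_stand below 0.006 m and angle between release_pin's own z axis and vertical below 0.1 rad); the robot touches nothing.
It fails at once if the pin is forced against the catch or the fixture with more than 45 N (contact force between release_pin and fixture above 45 N).
It fails at once if the nest is forced against the catch, the strips or the stop with more than 60 N (contact force between nest and fixture above 60 N).
It fails at once if a bystander is moved by more than 2 cm (distance of any of bottle_open, beaker, spanner, masking_tape from where it was at the start of the episode above 0.02 m).
It also fails if it takes over 64 s, if anything falls off the work surface, if the arm or the gripper's body presses on something with over 40 N, if the wrist force passes 120 N, or if a joint passes its speed limit or range.

ROBOT

A 7-joint arm with a two-finger parallel gripper is mounted at the origin on a cart in front of the work surface, level with it; the furniture and walls round the work are solid. World frame = base frame: x ahead of the robot, y to its left, z up, the work surface at z = 0. Lengths are in m, angles in rad, forces in N, time in s.
With the tool pointing down it reaches from about 0.35 to 0.9 m from the base axis. Payload 19.9 kg.
Tool frame: the origin (TCP) lies midway between the tips of the shut fingers; the grasp point (between the pads) lies 19 mm behind it (arm.grasp_offset is the z of the grasp point in the tool frame, in m); z points along the fingers, y is the line along which they close (so a half turn about z gives the same grasp; the last joint's range is limited). The gripper opens to 94 mm and grips with 3 to 60 N. Pads are 16 mm wide; open, the fingers measure 119 mm over their backs; the gripper's body (75 mm by 177 mm) begins 78 mm behind the grasp point.
Start: joints at [1.238, 0.417, -0.01, 1.614, 0.005, 1.111, -0.053], TCP at [0.18, -0.599, 0.205] pointing down, gripper open.
Joint ranges: [-2.81, 2.81], [-0.39, 2.02], [-1.27, 1.25], [0.06, 2.57], [-1.19, 4.33], [0.19, 2], [-2.82, 2.82]. Speed limits (rad/s): [1.89, 1.89, 2.39, 2.39, 3.01, 3.01, 3.01].

INTERFACE

Orientations are given as [roll, pitch, yaw] about the fixed x, y, z axes, in that order (R = Rz(yaw) Ry(pitch) Rx(roll)).
In Python, from cell import arm, eyes gives the robot as it stands. The module is installed in compiled form; this text tells all that it offers.
- The arm moves only by the shell command python3 -m handwheel 'ROWS' [OPENING] [FORCE]. ROWS is text: rows parted by semicolons, each of 6 numbers parted by spaces: the shift along the tool's x, y, z in mm, then the turn, a rotation vector about the tool's x, y, z in degrees. A call has 1 to 5 rows; each row shifts and turns the commanded pose from where the row before left it, along the tool's axes as they then stand; what a row does not reach is not made up. A row lasts 1/12 s, in which the tool goes at most 41.7 mm and 7.16 degrees, less where a joint would pass 70% of its speed; a pose out of reach is approached as far as the arm can. A call with a gripper value outside its range is refused whole. OPENING is the opening, from 0 (shut) to 1 (fully open), set as the call begins (- or left out, the last holds). The fingers move at their own pace and stop on an object; FORCE is the grip in N (left out, the last holds). Time passes only in rows, so rows that do not move let the fingers close. It gives the time, the measured TCP pose, the force, the opening and the grip force at its end, in the units of the state.
- arm.read_state(): the state, without advancing time (a new reading comes with each control period).
- eyes.grab_frame(name): name is "scene" or "top" or "wrist"; returns the picture (420x560x3 uint8, red, green, blue); there is no depth.
- eyes.calibration(name): a dict with "fx", "fy", "cx", "cy" (pixels), "view" (4x4, takes a point from world to camera coordinates). Camera axes: x right, y down, z forward; pixel columns grow to the right and rows downward; lengths in m; the calibration is good to about 2 mm. A picture is of the moment at which its call begins: read the wrist's pose just before it. calibration takes no time and is no camera call; for the wrist camera it gives the pose at the moment of the call.
- arm.sign_off(): hands the job in; it is judged then, once.
The state is a dict: "time": time; "joints": joint angles; "qvel": joint speeds; "tau": joint torques, N m; "position": TCP position; "ee_rot": TCP orientation; "ft_force": force on the tool from outside, world axes, zero at the start; "wrist_torque": the same for the moment, N m; "finger_gap": finger opening in m; "grip_force": force on a finger pad.
Only numpy, scipy, OpenCV 4.12 (cv2) and the standard library are available. Lean on these libraries where they do the work, as an engineer would, in place of code of your own. Each camera call takes 0.05 s, during which the arm holds its last target. There are 200 camera calls.

## Working session

There is one attempt and no reset: what is moved stays moved. The work goes in short steps, Python scripts to look and compute and a shell command to move; the robot and the scene stay as the last step left them, time stands still between calls to the robot, and variables do not carry over. Pictures are saved under pics/ and viewed, at most 10 in all, crops included, and the job is handed in when it is done.

```bash
mkdir -p pics; cat > h.py <<'E'
import numpy as np, cv2
from cell import arm, eyes
def ray(c,u,v):
    V=np.array(c["view"]);R=V[:3,:3];o=-R.T@V[:3,3]
    d=R.T@np.array([(u-c["cx"])/c["fx"],(v-c["cy"])/c["fy"],1]);return o,d
def plane(c,u,v,z):
    o,d=ray(c,u,v);return (o+d*(z-o[2])/d[2])
def proj(c,p):
    V=np.array(c["view"]);q=V[:3,:3]@np.array(p)+V[:3,3]
    return np.array([c["fx"]*q[0]/q[2]+c["cx"],c["fy"]*q[1]/q[2]+c["cy"]])
def grab(n,f=None):
    im=np.array(eyes.grab_frame(n))[:,:,::-1].copy()
    if f: cv2.imwrite(f,im)
    return im
E
python3 - <<'E'
from h import *
s=arm.read_state();print({k:np.round(v,3) for k,v in s.items()},arm.grasp_offset)
a=grab("scene","pics/scene.png");b=grab("top","pics/top.png")
E
```

```text
{'time': np.float64(0.0), 'joints': array([ 1.238,  0.418, -0.01 ,  1.614,  0.005,  1.111, -0.053]), 'qvel': array([ 0.   , -0.001, -0.001, -0.   , -0.002,  0.   ,  0.001]), 'tau': array([-1.0000e-03, -8.5125e+01,  6.3800e-01, -4.2600e+01, -4.9000e-02,
        1.9000e-02,  0.0000e+00]), 'position': array([ 0.18 , -0.598,  0.205]), 'ee_rot': array([-3.14 ,  0.   ,  0.292]), 'ft_force': array([ 0.674,  0.207, -0.387]), 'wrist_torque': array([-0.039, -0.046, -0.043]), 'grip_force': np.float64(0.0), 'finger_gap': np.float64(0.094)} -0.0188
```

View pics/top.png

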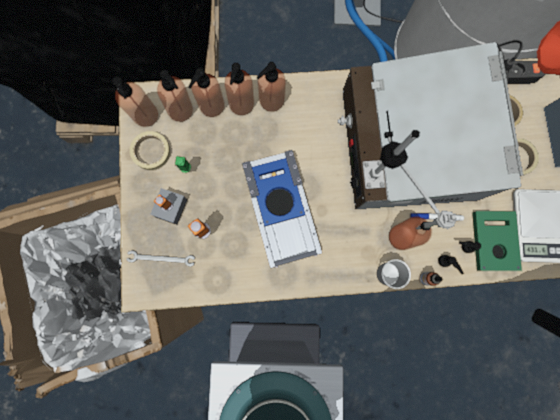

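View pics/scene.png

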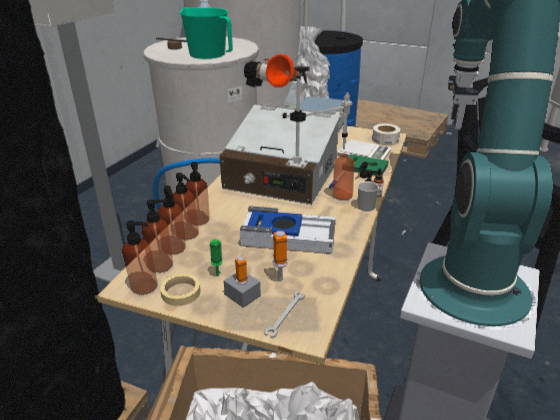

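Top: the fixture is at (283,210), with its stop end near (292,258). Pin candidates in the scene picture are orange in the grey block (241,268), a larger orange one (280,248) and a green one (216,250). The small orange one in the grey stand fits the description. I'll confirm it in a crop.

```bash
python3 - <<'E'
from h import *
a=cv2.imread("pics/scene.png");b=cv2.imread("pics/top.png")
A=cv2.resize(a[225:325,195:325],None,fx=3,fy=3,interpolation=2)
B=cv2.resize(b[140:280,140:330],None,fx=4,fy=4,interpolation=2)
A=cv2.resize(a[225:310,200:300],(400,340),interpolation=2)
B=cv2.resize(b[145:270,230:330],(400,500),interpolation=2)
im=np.zeros((500,800,3),np.uint8);im[:340,:400]=A;im[:,400:]=B
cv2.imwrite("pics/crop.png",im)
c=eyes.calibration("top");s=eyes.calibration("scene")
for n,u,v,z in [("stand",170,206,.046),("pinTop",163,200,.11),("other",200,228,.1),("fixstrips",272,165,.063),("stop",292,255,.042),("slot",272,175,.056),("tape",151,150,.02),("spanner",160,258,0.005),("beaker",394,272,.07)]:print(n,plane(c,u,v,z).round(3))
for n,u,v,z in [("pin",241,260,.11),("other",280,235,.11)]:print(n,plane(s,u,v,z).round(3))
print("topcam",ray(c,0,0)[0])
E
```

```text
stand [0.522 0.273 0.046]
pinTop [0.526 0.274 0.11 ]
other [0.465 0.188 0.1  ]
fixstrips [0.629 0.027 0.063]
stop [ 0.412 -0.028  0.042]
slot [0.605 0.026 0.056]
tape [0.67  0.339 0.02 ]
spanner [0.396 0.299 0.005]
beaker [ 0.378 -0.268  0.07 ]
pin [0.524 0.279 0.11 ]
other [0.486 0.142 0.11 ]
topcam [0.36646979 0.02044928 1.06072382]
```

View pics/crop.png

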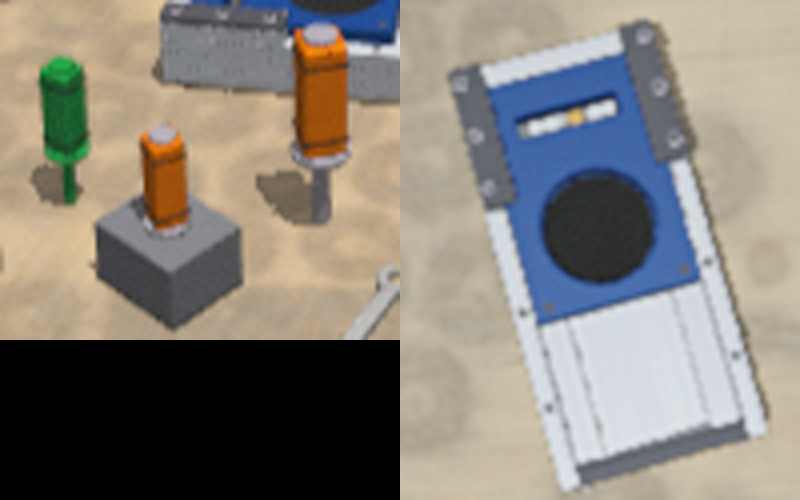

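The small orange pin in the grey stand (crop 165,180) is the release pin. The other orange one (322,110) is larger and the third is green. The brass button shows in the slot at crop (576,116), which is top pixel (274,174).

```bash
M="python3 -m handwheel"
$M '0 0 -38 0 0 0;0 0 -38 0 0 0;18 -24 0 0 0 0;18 -24 0 0 0 0;18 -24 0 0 0 0'|tail -1
$M '18 -24 0 0 0 0;18 -24 0 0 0 0;18 -24 0 0 0 0;18 -24 0 0 0 0;18 -24 0 0 0 0'|tail -1
$M '18 -24 0 0 0 0;18 -24 0 0 0 0;18 -24 0 0 0 0;18 -24 0 0 0 0;18 -24 0 0 0 0'|tail -1
$M '18 -24 0 0 0 0;18 -24 0 0 0 0;18 -24 0 0 0 0;18 -24 0 0 0 0;18 -24 0 0 0 0'|tail -1
$M '18 -24 0 0 0 0;18 -24 0 0 0 0;18 -24 0 0 0 0;18 -24 0 0 0 0;18 -24 0 0 0 0'|tail -1
$M '18 -24 0 0 0 0;18 -24 0 0 0 0;18 -24 0 0 0 0;0 0 0 0 0 0;0 0 0 0 0 0'
python3 - <<'E'
from h import *
c=eyes.calibration("wrist");im=grab("wrist","pics/w1.png");np.save("w1.npy",c["view"]);print(c)
E
```

```text
grip_force: 0.0
grip_force: 0.0
grip_force: 0.0
grip_force: 0.0
grip_force: 0.0
time: 2.6
position: [0.4483, 0.1349, 0.281]
ee_rot: [-3.14, 0.001, 0.295]
ft_force: [-0.1, -0.4, 0.0]
finger_gap: 0.0939
grip_force: 0.0
{'fx': 334.1348381653318, 'fy': 334.1348381653318, 'cx': 278.40088950986666, 'cy': 215.3195410891859, 'view': array([[ 2.90198057e-01, -9.56963051e-01, -2.60909633e-03,
        -4.45005502e-04],
       [-9.27225591e-01, -2.81852543e-01,  2.46600581e-01,
         4.08848570e-01],
       [-2.36723024e-01, -6.91437885e-02, -9.69113691e-01,
         5.78369766e-01],
       [ 0.00000000e+00,  0.00000000e+00,  0.00000000e+00,
         1.00000000e+00]])}
```

View pics/w1.png

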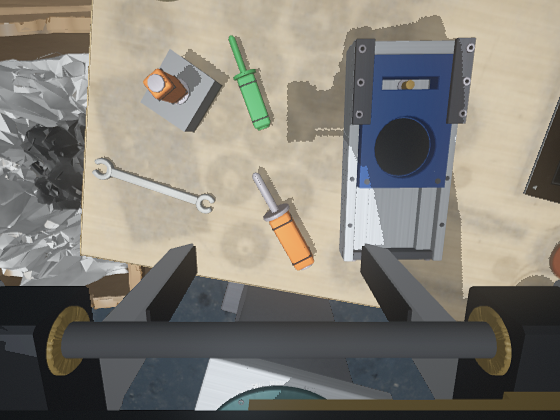

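The wrist view shows the pin in its stand, with the handle top near (157,84). The stand top's corners are (173,50), (222,87), (192,131) and (143,97). The fixture's strip screws are at (363,48), (361,82), (358,114) and (475,47), (467,80), (461,113). The button is at (408,86). The big orange look-alike lies at (285,225) and the green one at (250,85).

```bash
python3 - <<'E'
from h import *
c=eyes.calibration("wrist");c["view"]=np.load("w1.npy")
S=np.array([plane(c,u,v,.046) for u,v in [(173,50),(222,87),(192,131),(143,97)]]);print("stand",S.mean(0),np.linalg.norm(np.roll(S,-1,0)-S,axis=1),np.degrees(np.arctan2(*(np.roll(S,-1,0)-S).T[1::-1])))
L=np.array([plane(c,u,v,.066) for u,v in [(363,48),(361,82),(358,114),(475,47),(467,80),(461,113)]])
print(L.round(4),L.mean(0));d=(L[0]-L[2]+L[3]-L[5]);print("yaw",np.degrees(np.arctan2(d[1],d[0])),"yaw by y",np.degrees(np.arctan2(*(L[:3]-L[3:]).sum(0)[1::-1]))-90)
print("button",plane(c,408,86,.042),"slot ends",plane(c,383,84,.056),plane(c,430,85,.056))
print("handle top",plane(c,157,84,.114),"cam",ray(c,0,0)[0])
im=cv2.imread("pics/w1.png")
cv2.imwrite("pics/c2.png",np.hstack([cv2.resize(im[40:140,130:230],(400,400),interpolation=2),cv2.resize(im[30:130,345:445],(400,400),interpolation=2)]))
E
```

```text
stand [0.52501041 0.27564996 0.046     ] [0.06692697 0.06261364 0.06727818 0.06390772] [-109.31242287  159.36509896   71.78270337  -20.91207703]
[[ 0.6246  0.0935  0.066 ]
 [ 0.5917  0.0836  0.066 ]
 [ 0.5589  0.075   0.066 ]
 [ 0.6604 -0.0215  0.066 ]
 [ 0.6274 -0.0273  0.066 ]
 [ 0.5936 -0.0356  0.066 ]] [0.60942587 0.02795869 0.066     ]
yaw 13.8086217755078 yaw by y 17.520174767007774
button [0.60813427 0.02496333 0.042     ] slot ends [0.59882819 0.05719686 0.056     ] [0.61325766 0.00589177 0.056     ]
handle top [0.52335949 0.28115743 0.114     ] cam [0.51613744 0.15479983 0.4596826 ]
```

View pics/c2.png

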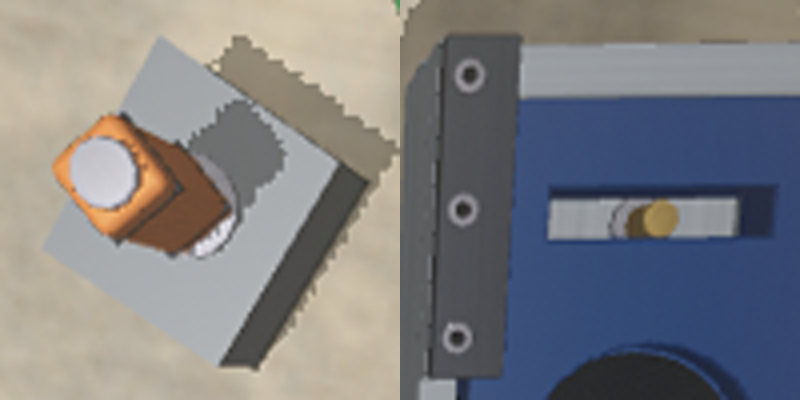

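The left crop shows the handle top, with corners at full-image pixels (158,68), (176,86), (160,100) and (144,82.5) and its cap at (156,83). The right crop shows the slot edges almost level with the image, so the fixture yaw is about 16.5°. The button top is at about full (410,84.5).

```bash
python3 - <<'E'
from h import *
c=eyes.calibration("wrist");c["view"]=np.load("w1.npy")
S=np.array([plane(c,u,v,.112) for u,v in [(158,68.2),(176.2,86.2),(160,100),(143.8,82.5)]]);D=np.roll(S,-1,0)-S
print("handle",S.mean(0),np.linalg.norm(D,axis=1),np.degrees(np.arctan2(D[:,1],D[:,0])));print("cap",plane(c,156,83,.117))
P=lambda x,y,z:plane(c,345+(x-400)/4,30+y/4,z)
d=P(548,188,.056)-P(778,185,.056);e=P(548,240,.056)-P(778,238,.056)
print("yaw slot",np.degrees(np.arctan2(-d[0],d[1])),np.degrees(np.arctan2(-e[0],e[1])),np.linalg.norm(d),"mid",(P(548,188,.056)+P(778,185,.056)+P(548,240,.056)+P(778,238,.056))/4)
print("button",P(661,217,.042));s=arm.read_state();print(s["joints"].round(3),s["position"],s["ee_rot"])
p=S.mean(0)-s["position"];R=cv2.Rodrigues(np.zeros(3))[0]
from scipy.spatial.transform import Rotation as Q
print("shift tool mm",1000*Q.from_euler("xyz",s["ee_rot"]).inv().apply(p))
E
```

```text
handle [0.52383173 0.27947567 0.112     ] [0.02313298 0.02126782 0.02168465 0.01983121] [-118.09432554  143.88111257   58.5114451   -32.38170206]
cap [0.52390489 0.28116707 0.117     ]
yaw slot 17.547106692803016 17.32336790270831 0.06463716662267978 mid [0.60869656 0.02748189 0.056     ]
button [0.61068765 0.02317774 0.042     ]
[ 0.439  0.116 -0.849  1.869  0.093  1.198 -1.718] [0.4482184  0.13364047 0.28105138] [-3.14105921e+00  1.04088789e-03  2.92644829e-01]
shift tool mm [ 114.64583096 -117.73141478  168.99496129]
```

```bash
M="python3 -m handwheel"
$M '23 -23.2 16 0 0 0;23 -23.2 16 0 0 0;23 -23.2 16 0 0 0;23 -23.2 16 0 0 0;22.3 -23.2 16 0 0 0'|tail -1
$M '0 0 0 0 0 7;0 0 0 0 0 7;0 0 0 0 0 7;0 0 0 0 0 7;0 0 0 0 0 7'|tail -1
$M '0 0 0 0 0 7;0 0 0 0 0 7;0 0 0 0 0 0;0 0 0 0 0 0'
python3 - <<'E'
from h import *
print(arm.read_state()["joints"].round(2))
c=eyes.calibration("wrist");im=grab("wrist","pics/w2.png");np.save("w2.npy",c["view"])
E
```

```text
grip_force: 0.0
grip_force: 0.0
time: 3.82
position: [0.5239, 0.2769, 0.2003]
ee_rot: [3.137, -0.0, -0.511]
ft_force: [0.3, 0.8, 0.3]
finger_gap: 0.0937
grip_force: 0.0
[-0.14  0.41 -0.52  1.69  0.23  1.11 -2.81]
```

View pics/w2.png

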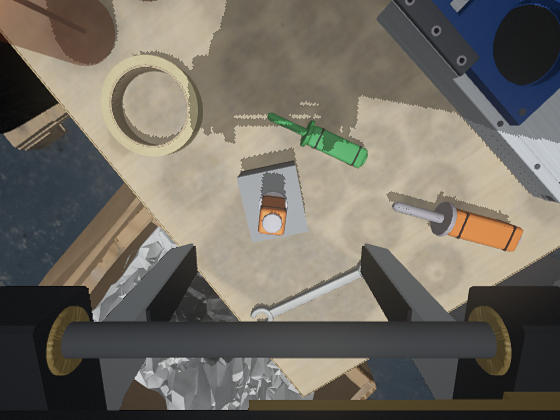

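The handle (cap at 271,223) sits between the fingers and is square to the image. Joint 7 is close to its limit, so I'll take the quarter-turned grasp instead.

```bash
M="python3 -m handwheel"
python3 - <<'E'
from h import *
c=eyes.calibration("wrist");c["view"]=np.load("w2.npy");print(plane(c,271,223,.117))
S=np.array([plane(c,u,v,.112) for u,v in [(258,208),(284,208),(285,235),(259,235)]]);print(S.mean(0))
E
$M '0 0 0 0 0 -7;0 0 0 0 0 -7;0 0 0 0 0 -7;0 0 0 0 0 -7;0 0 0 0 0 -7'|tail -1
$M '0 0 0 0 0 -7;0 0 0 0 0 -7;0 0 0 0 0 -7;0 0 0 0 0 -7;0 0 0 0 0 -7'|tail -1
$M '0 0 0 0 0 -7;0 0 0 0 0 -7;0 0 0 0 0 -6;0 0 0 0 0 0;0 0 0 0 0 0'
python3 - <<'E'
from h import *
print(arm.read_state()["joints"].round(2))
E
```

```text
[0.52466775 0.28254099 0.117     ]
[0.52431284 0.28236327 0.112     ]
grip_force: 0.0
grip_force: 0.0
time: 5.12
position: [0.5241, 0.2772, 0.2002]
ee_rot: [-3.14, 0.003, 1.054]
ft_force: [0.6, -0.9, 0.5]
finger_gap: 0.0942
grip_force: 0.0
[ 0.09  0.5  -0.85  1.68  0.4   1.16 -1.38]
```

```bash
M="python3 -m handwheel"
$M '1.5 -1 29 0 0 0;1 -.5 29 0 0 0;0 0 29 0 0 0;0 0 24 0 0 0;0 0 24 0 0 0'|tail -1
$M '0 0 0 0 0 0;0 0 0 0 0 0' | grep -v rot
$M '0 0 0 0 0 0;0 0 0 0 0 0;0 0 0 0 0 0;0 0 0 0 0 0;0 0 0 0 0 0' 0 35
$M '0 0 0 0 0 0;0 0 0 0 0 0;0 0 0 0 0 0;0 0 0 0 0 0;0 0 0 0 0 0'
```

```text
grip_force: 0.0
time: 5.7
position: [0.5231, 0.2802, 0.065]
ft_force: [0.3, 0.6, 0.2]
finger_gap: 0.0941
grip_force: 0.0
time: 6.12
position: [0.5238, 0.2801, 0.0656]
ee_rot: [-3.141, 0.003, 1.057]
ft_force: [-0.4, 1.0, 0.3]
finger_gap: 0.0639
grip_force: 0.0
time: 6.53
position: [0.5235, 0.2801, 0.0649]
ee_rot: [-3.14, 0.004, 1.057]
ft_force: [0.0, -0.2, -0.6]
finger_gap: 0.0305
grip_force: 0.0
```

```bash
M="python3 -m handwheel"
$M '0 0 0 0 0 0;0 0 0 0 0 0;0 0 0 0 0 0;0 0 0 0 0 0;0 0 0 0 0 0'|tail -4
$M '0 0 -12 0 0 0;0 0 -20 0 0 0;0 0 -20 0 0 0;0 0 -20 0 0 0;0 0 -10 0 0 0'
python3 - <<'E'
from h import *
grab("scene","pics/s2.png");c=eyes.calibration("wrist");np.save("w3.npy",c["view"]);grab("wrist","pics/w3.png");print(arm.read_state()["position"])
a=cv2.imread("pics/s2.png");b=cv2.imread("pics/w3.png")
im=np.zeros((420,800,3),np.uint8);im[:360,:240]=cv2.resize(a[215:305,210:270],(240,360),interpolation=2);im[:,240:]=b
cv2.imwrite("pics/m3.png",im)
E
```

```text
ee_rot: [-3.14, 0.004, 1.057]
ft_force: [-0.4, 0.1, -0.5]
finger_gap: 0.0228
grip_force: 34.2
time: 7.37
position: [0.5243, 0.2809, 0.15]
ee_rot: [3.141, 0.002, 1.057]
ft_force: [0.4, 1.0, -0.6]
finger_gap: 0.0227
grip_force: 34.2
[0.52448768 0.28074892 0.14887239]
```

View pics/m3.png

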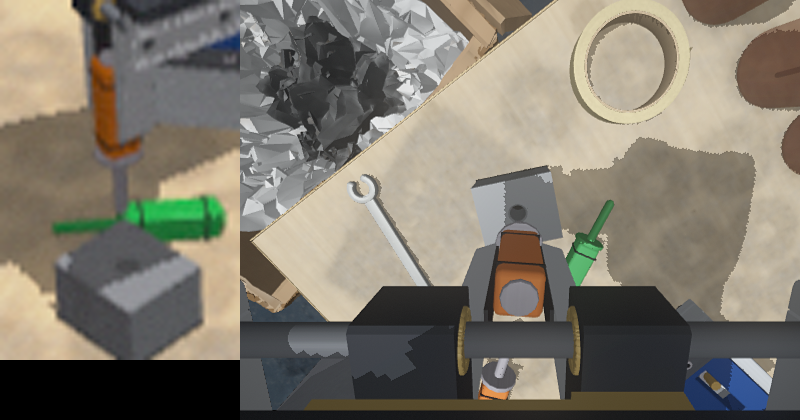

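The pin is held upright and clear of the stand. The stand's hole is at wrist pixel (278,213) and the pin's cap at (279,297).

```bash
M="python3 -m handwheel"
python3 - <<'E'
from h import *
c=eyes.calibration("wrist");c["view"]=np.load("w3.npy");print("hole",plane(c,278,213,.046),"cap",plane(c,279,297,.201))
E
$M '0 0 -11 0 0 -6.7;0 0 0 0 0 -6.7;0 0 0 0 0 -6.7;0 0 0 0 0 -6.7;0 0 0 0 0 -6.7' - 50|tail -1
$M '0 0 0 0 0 -6.7;0 0 0 0 0 -6.7;0 0 0 0 0 0'
$M '-30 0 0 0 0 0;-30 0 0 0 0 0;-30 0 0 0 0 0;-30 0 0 0 0 0;-30 0 0 0 0 0'|tail -1
$M '-30 1 0 0 0 0;-30 1 0 0 0 0;-30 1 0 0 0 0;-30 2 0 0 0 0;-30 2 0 0 0 0'|tail -1
$M '0 0 0 0 0 0;0 0 0 0 0 0;0 0 0 0 0 0'
python3 - <<'E'
from h import *
c=eyes.calibration("wrist");np.save("w4.npy",c["view"]);b=grab("wrist","pics/w4.png");s=arm.read_state();print(s["position"],s["ee_rot"],s["joints"].round(2))
cv2.imwrite("pics/c4.png",cv2.resize(b[100:400,130:530],(800,600),interpolation=2))
E
```

```text
hole [0.5246849  0.28220462 0.046     ] cap [0.52593612 0.28325765 0.201     ]
grip_force: 48.9
time: 8.13
position: [0.5234, 0.2799, 0.1567]
ee_rot: [-3.136, 0.001, 1.881]
ft_force: [0.2, 0.9, -1.6]
finger_gap: 0.0222
grip_force: 48.9
grip_force: 48.9
grip_force: 48.9
time: 9.22
position: [0.62, -0.0032, 0.1579]
ee_rot: [-3.138, 0.001, 1.873]
ft_force: [0.3, 0.8, -1.3]
finger_gap: 0.0225
grip_force: 48.9
[ 0.61995358 -0.00261519  0.15813278] [-3.13781879e+00  1.14041035e-03  1.87475408e+00] [ 0.63  0.66 -0.98  1.65  0.58  1.16 -0.19]
```

View pics/c4.png

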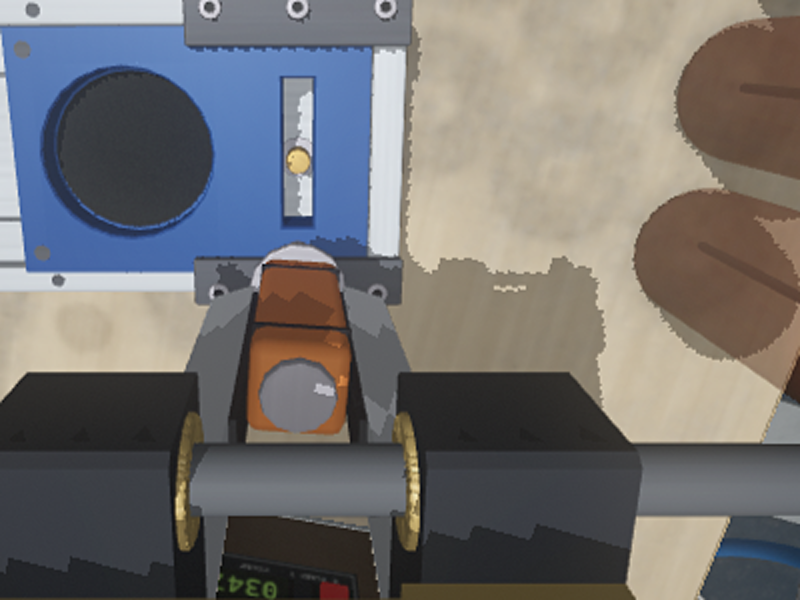

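The crop (scale 2, offset 130,100) shows the slot corners at (281,77), (313,77), (314,228) and (282,228). The button top is at (298,160) and the pin's cap at (299,395).

```bash
python3 - <<'E'
from h import *
from scipy.spatial.transform import Rotation as Q
c=eyes.calibration("wrist");c["view"]=np.load("w4.npy");P=lambda x,y,z:plane(c,130+x/2,100+y/2,z)
s=arm.read_state();T=lambda p:1000*Q.from_euler("xyz",s["ee_rot"]).inv().apply(p-s["position"])
S=np.array([P(281,77,.056),P(313,77,.056),P(314,228,.056),P(282,228,.056)])
print("slot",S.mean(0),T(S.mean(0)),[T(p).round(1) for p in S])
W=np.array([P(210,7,.066),P(298,7,.066),P(386,7,.066)]);d=W[2]-W[0];print("yaw",np.degrees(np.arctan2(d[1],d[0])),"mid screw tool",T(W[1]))
W=np.array([P(219,292,.066),P(377,292,.066)]);print("lower screws mid",T(W.mean(0)))
b=P(298,160,.042);print("button",b,T(b));k=P(299,395,.210);print("cap",k,T(k))
E
```

```text
slot [0.60956072 0.0280515  0.056     ] [ 32.48793521  -0.35264508 102.09785668] [array([ 64.3,  -7.1, 102.1]), array([ 64.3,   6. , 102. ]), array([  0.6,   6.7, 102.1]), array([  0.7,  -7.1, 102.2])]
yaw 17.307253527875137 mid screw tool [90.80357267 -0.09517501 92.03030305]
lower screws mid [-25.06963892  -0.2441211   92.16300916]
button [0.6110054  0.02400467 0.042     ] [ 28.210189    -0.13254567 116.10201328]
cap [6.19061137e-01 2.52007222e-04 2.10000000e-01] [  2.94371779  -0.18913788 -51.87026437]
```

```bash
M="python3 -m handwheel"
$M '9 -.1 0 0 0 0;9 -.1 0 0 0 0;7 0 0 0 0 0;0 0 0 0 0 0;0 0 0 0 0 0'
$M '0 0 12 0 0 0;0 0 12 0 0 0;0 0 5 0 0 0;0 0 0 0 0 0;0 0 0 0 0 0'
$M '0 0 3 0 0 0;0 0 3 0 0 0;0 0 3 0 0 0;0 0 3 0 0 0;0 0 3 0 0 0'
$M '0 0 2 0 0 0;0 0 2 0 0 0;0 0 2 0 0 0;0 0 0 0 0 0'
```

```text
time: 9.68
position: [0.6126, 0.0209, 0.1585]
ee_rot: [-3.138, 0.002, 1.877]
ft_force: [-0.3, -0.8, -0.6]
finger_gap: 0.0224
grip_force: 48.9
time: 10.1
position: [0.6124, 0.0199, 0.1288]
ee_rot: [-3.137, 0.001, 1.875]
ft_force: [0.2, 0.3, -1.1]
finger_gap: 0.0226
grip_force: 48.9
time: 10.52
position: [0.6126, 0.0199, 0.1141]
ee_rot: [-3.138, 0.002, 1.875]
ft_force: [0.9, 1.5, -1.1]
finger_gap: 0.0227
grip_force: 48.9
time: 10.85
position: [0.6124, 0.0199, 0.108]
ee_rot: [-3.138, 0.001, 1.875]
ft_force: [0.4, -0.5, -0.4]
finger_gap: 0.0224
grip_force: 48.9
```

```bash
M="python3 -m handwheel"
$M '0 0 2 0 0 0;0 0 2 0 0 0;0 0 2 0 0 0;0 0 0 0 0 0;0 0 0 0 0 0'|sed -n 2,4p
$M '0 0 2 0 0 0;0 0 1.5 0 0 0;0 0 0 0 0 0;0 0 0 0 0 0;0 0 0 0 0 0'|sed -n 2,4p
$M '0 0 1 0 0 0;0 0 0 0 0 0;0 0 0 0 0 0'|sed -n 2,4p
```

```text
position: [0.6127, 0.02, 0.1024]
ee_rot: [-3.138, 0.002, 1.875]
ft_force: [1.1, -0.6, 0.5]
position: [0.6126, 0.0199, 0.099]
ee_rot: [-3.138, 0.002, 1.875]
ft_force: [0.2, -0.2, 1.7]
position: [0.6126, 0.0199, 0.0979]
ee_rot: [-3.138, 0.002, 1.875]
ft_force: [0.5, 0.5, 1.8]
```

```bash
M="python3 -m handwheel"
$M '0 0 1 0 0 0;0 0 0 0 0 0;0 0 0 0 0 0'|sed -n 2,4p
$M '0 0 1 0 0 0;0 0 0 0 0 0;0 0 0 0 0 0'|sed -n 2,4p
$M '0 0 .5 0 0 0;0 0 0 0 0 0;0 0 0 0 0 0'|sed -n 2,4p
```

```text
position: [0.6126, 0.0199, 0.0969]
ee_rot: [-3.138, 0.002, 1.875]
ft_force: [1.1, 0.5, 0.7]
position: [0.6126, 0.0199, 0.0958]
ee_rot: [-3.138, 0.002, 1.875]
ft_force: [1.8, 0.6, 1.3]
position: [0.6126, 0.0199, 0.0954]
ee_rot: [-3.138, 0.002, 1.875]
ft_force: [1.2, -0.3, 1.9]
```

```bash
M="python3 -m handwheel"
$M '0 0 .4 0 0 0;0 0 0 0 0 0;0 0 0 0 0 0'|sed -n 2,4p
$M '0 0 .4 0 0 0;0 0 0 0 0 0;0 0 0 0 0 0'|sed -n 2,4p
```

```text
position: [0.6126, 0.0199, 0.095]
ee_rot: [-3.138, 0.002, 1.875]
ft_force: [0.9, -0.7, 2.3]
position: [0.6126, 0.0199, 0.0947]
ee_rot: [-3.138, 0.002, 1.875]
ft_force: [0.6, 0.1, 2.6]
```

```bash
M="python3 -m handwheel"
$M '0 0 .4 0 0 0;0 0 0 0 0 0;0 0 0 0 0 0'|sed -n 2,4p
$M '0 0 .4 0 0 0;0 0 0 0 0 0;0 0 0 0 0 0'|sed -n 2,4p
```

```text
position: [0.6127, 0.02, 0.0944]
ee_rot: [-3.138, 0.002, 1.875]
ft_force: [0.9, 0.7, 6.9]
position: [0.6128, 0.0199, 0.0943]
ee_rot: [-3.139, 0.002, 1.875]
ft_force: [-1.1, -0.7, 9.3]
```

```bash
M="python3 -m handwheel"
$M '0 -.7 -.2 0 0 0;0 -.7 0 0 0 0;0 -.7 0 0 0 0;0 -.7 0 0 0 0;0 -.7 0 0 0 0'|sed -n 2,4p
$M '0 -.7 0 0 0 0;0 -.7 0 0 0 0;0 -.7 0 0 0 0;0 -.7 0 0 0 0;0 -.7 0 0 0 0'|sed -n 2,4p
```

```text
position: [0.61, 0.0192, 0.0945]
ee_rot: [-3.14, 0.002, 1.876]
ft_force: [4.5, 3.0, 5.3]
position: [0.6068, 0.0181, 0.0945]
ee_rot: [-3.141, 0.002, 1.876]
ft_force: [5.2, 2.1, 3.7]
```

```bash
M="python3 -m handwheel"
$M '0 -.8 0 0 0 0;0 -.8 0 0 0 0;0 -.8 0 0 0 0;0 -1 0 0 0 0;0 -1 0 0 0 0'|sed -n 2,4p
$M '0 -2 0 0 0 0;0 -2 0 0 0 0;0 -2 0 0 0 0;0 -2 0 0 0 0;0 -2 0 0 0 0'|sed -n 2,4p
python3 - <<'E'
from h import *
b=grab("wrist","pics/w5.png");print(arm.read_state()["position"])
E
```

```text
position: [0.6019, 0.0166, 0.0941]
ee_rot: [-3.139, 0.002, 1.875]
ft_force: [5.3, 1.3, 1.6]
position: [0.5923, 0.0135, 0.0942]
ee_rot: [-3.139, 0.002, 1.875]
ft_force: [5.4, 1.8, 1.9]
[0.59196957 0.01333617 0.09409585]
```

View pics/w5.png

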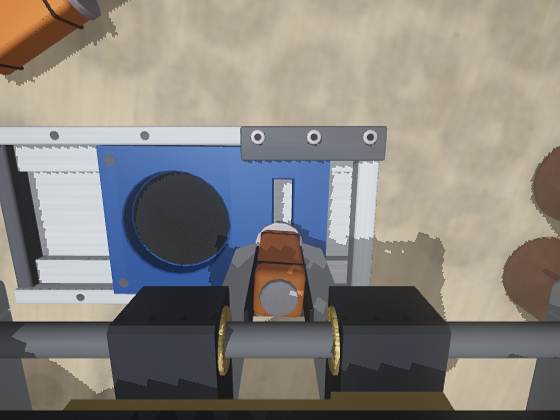

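The nest is sliding: the slot (284) is now left of the middle screw (314). I'll continue.

```bash
M="python3 -m handwheel"
for i in 1 2 3 4; do :; done
$M '0 -3 0 0 0 0;0 -3 0 0 0 0;0 -3 0 0 0 0;0 -3 0 0 0 0;0 -3 0 0 0 0'|sed -n 2,4p
$M '0 -3 0 0 0 0;0 -3 0 0 0 0;0 -3 0 0 0 0;0 -3 0 0 0 0;0 -3 0 0 0 0'|sed -n 2,4p
$M '0 -3 0 0 0 0;0 -3 0 0 0 0;0 -3 0 0 0 0;0 -3 0 0 0 0;0 -3 0 0 0 0'|sed -n 2,4p
$M '0 -3 0 0 0 0;0 -3 0 0 0 0;0 -3 0 0 0 0;0 -3 0 0 0 0;0 -2 0 0 0 0'|sed -n 2,4p
```

```text
position: [0.5775, 0.0089, 0.0941]
ee_rot: [-3.138, 0.002, 1.875]
ft_force: [3.7, 1.9, 0.4]
position: [0.5631, 0.0043, 0.0941]
ee_rot: [-3.138, 0.002, 1.875]
ft_force: [3.9, 0.5, 1.0]
position: [0.5488, -0.0002, 0.0941]
ee_rot: [-3.138, 0.002, 1.875]
ft_force: [3.3, 0.3, -0.6]
position: [0.5353, -0.0044, 0.0942]
ee_rot: [-3.138, 0.002, 1.875]
ft_force: [1.9, -0.1, -1.4]
```

```bash
M="python3 -m handwheel"
$M '0 -1 0 0 0 0;0 -1 0 0 0 0;0 -1 0 0 0 0;0 -1 0 0 0 0;0 -1 0 0 0 0'|sed -n 2,4p
$M '0 -.7 0 0 0 0;0 -.7 0 0 0 0;0 -.6 0 0 0 0;0 0 0 0 0 0'|sed -n 2,4p
$M '0 -.5 0 0 0 0;0 -.5 0 0 0 0;0 0 0 0 0 0'|sed -n 2,4p
```

```text
position: [0.531, -0.0057, 0.0942]
ee_rot: [-3.138, 0.002, 1.875]
ft_force: [2.5, 0.4, -2.6]
position: [0.5291, -0.0064, 0.0943]
ee_rot: [-3.138, 0.002, 1.875]
ft_force: [1.1, 0.7, -2.0]
position: [0.5282, -0.0067, 0.0943]
ee_rot: [-3.138, 0.002, 1.875]
ft_force: [1.6, 0.1, -1.9]
```

```bash
M="python3 -m handwheel"
$M '0 -.5 0 0 0 0;0 -.5 0 0 0 0;0 0 0 0 0 0'|sed -n 2,4p
$M '0 -.4 0 0 0 0;0 -.3 0 0 0 0;0 0 0 0 0 0'|sed -n 2,4p
```

```text
position: [0.5272, -0.007, 0.0943]
ee_rot: [-3.138, 0.002, 1.875]
ft_force: [2.5, 0.8, -2.0]
position: [0.5266, -0.0071, 0.0943]
ee_rot: [-3.138, 0.002, 1.875]
ft_force: [2.1, 0.5, -2.7]
```

```bash
M="python3 -m handwheel"
$M '0 .8 0 0 0 0;0 .8 0 0 0 0;0 .6 0 0 0 0;0 0 0 0 0 0'|sed -n 2,4p
$M '0 0 -4 0 0 0;0 0 -6 0 0 0;0 0 -8 0 0 0;0 0 -10 0 0 0;0 0 -10 0 0 0'|sed -n 2,4p
$M '0 0 -15 0 0 0;0 0 -15 0 0 0;0 0 0 0 0 0;0 0 0 0 0 0'|sed -n 1,4p
python3 - <<'E'
from h import *
b=grab("top","pics/t2.png")
cv2.imwrite("pics/t2c.png",cv2.resize(b[145:270,230:330],(400,500),interpolation=2))
s=arm.read_state();print(s["position"],s["ee_rot"],s["joints"].round(2))
E
```

```text
position: [0.5286, -0.0065, 0.0942]
ee_rot: [-3.138, 0.002, 1.875]
ft_force: [-0.3, 0.1, -0.6]
position: [0.5289, -0.0063, 0.1336]
ee_rot: [-3.138, 0.002, 1.876]
ft_force: [0.1, -0.2, -0.8]
time: 19.65
position: [0.5293, -0.0065, 0.1634]
ee_rot: [-3.14, 0.003, 1.875]
ft_force: [-0.0, -0.4, -1.9]
[ 0.52889548 -0.00662134  0.16256051] [-3.13844387e+00  2.24916619e-03  1.87499830e+00] [ 0.79  0.51 -1.07  1.87  0.51  1.07 -0.18]
```

```bash
M="python3 -m handwheel"
$M '0 0 0 0 0 6.7;0 0 0 0 0 6.7;0 0 0 0 0 6.7;0 0 0 0 0 6.7;0 0 0 0 0 6.7'|tail -1
$M '0 0 0 0 0 6.7;0 0 0 0 0 6.7;0 0 0 0 0 0'|sed -n 2,3p
$M '24.6 -14.6 0 0 0 0;24.6 -14.6 0 0 0 0;24.6 -14.6 0 0 0 0;24.6 -14.6 0 0 0 0;24.6 -14.6 0 0 0 0'|tail -1
$M '24.6 -14.6 0 0 0 0;24.6 -14.6 0 0 0 0;24.6 -14.6 0 0 0 0;24.6 -14.6 0 0 0 0;24.6 -14.6 0 0 0 0'|tail -1
$M '0 0 0 0 0 0;0 0 0 0 0 0;0 0 0 0 0 0'|sed -n 2,4p
python3 - <<'E'
from h import *
from scipy.spatial.transform import Rotation as Q
s=arm.read_state();print(1000*Q.from_euler("xyz",s["ee_rot"]).inv().apply(np.array([.5235,.2801,.065])-s["position"]),s["ee_rot"])
grab("wrist","pics/w6.png")
a=cv2.imread("pics/t2c.png");b=cv2.imread("pics/w6.png")[130:350,180:380]
im=np.zeros((500,800,3),np.uint8);im[:,:400]=a;im[:440,400:]=cv2.resize(b,(400,440));cv2.imwrite("pics/m6.png",im)
E
```

```text
grip_force: 48.9
position: [0.5285, -0.0063, 0.1619]
ee_rot: [-3.14, 0.004, 1.051]
grip_force: 48.9
grip_force: 48.9
position: [0.5226, 0.2791, 0.161]
ee_rot: [-3.14, 0.005, 1.059]
ft_force: [0.1, 0.2, -0.4]
[ 1.73685532  0.50424879 95.97224947] [-3.13994699  0.00454177  1.05942377]
```

View pics/m6.png

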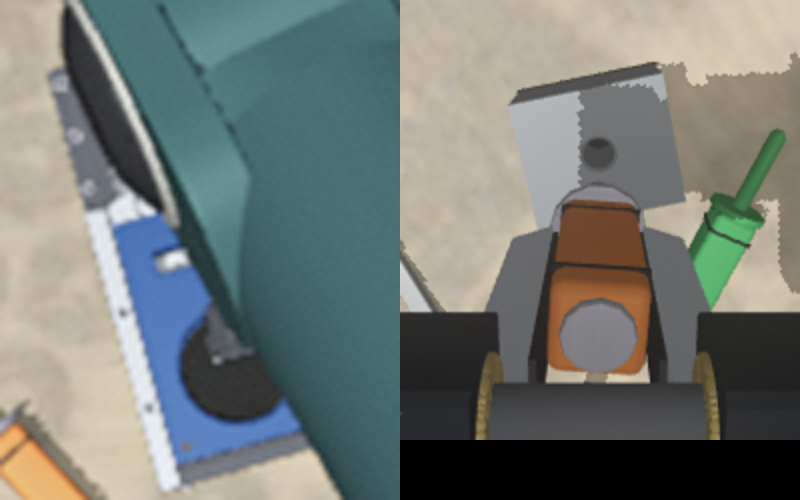

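The nest lies against the stop bar. The hole (598,153) and the cap (598,335) line up in the wrist crop, so I'll insert the pin.

```bash
M="python3 -m handwheel"
$M '1 .3 9 0 0 0;.7 .2 9 0 0 0;0 0 9 0 0 0;0 0 9 0 0 0;0 0 9 0 0 0'|sed -n 2,4p
$M '0 0 3 0 0 0;0 0 3 0 0 0;0 0 3 0 0 0;0 0 3 0 0 0;0 0 3 0 0 0'|sed -n 2,4p
$M '0 0 5 0 0 0;0 0 5 0 0 0;0 0 5 0 0 0;0 0 5 0 0 0;0 0 5 0 0 0'|sed -n 2,4p
$M '0 0 4 0 0 0;0 0 3 0 0 0;0 0 2 0 0 0;0 0 0 0 0 0;0 0 0 0 0 0'|sed -n 2,4p
```

```text
position: [0.5237, 0.2804, 0.1152]
ee_rot: [-3.14, 0.004, 1.057]
ft_force: [0.3, -0.0, -0.3]
position: [0.5239, 0.2808, 0.1015]
ee_rot: [-3.141, 0.003, 1.057]
ft_force: [-0.2, -0.2, -1.0]
position: [0.5237, 0.2807, 0.076]
ee_rot: [-3.14, 0.004, 1.057]
ft_force: [0.2, -0.5, -1.7]
position: [0.5237, 0.2808, 0.0676]
ee_rot: [-3.14, 0.004, 1.057]
ft_force: [0.1, 0.8, -2.1]
```

```bash
M="python3 -m handwheel"
$M '0 0 1 0 0 0;0 0 .7 0 0 0;0 0 0 0 0 0'|sed -n 2,4p
$M '0 0 .5 0 0 0;0 0 0 0 0 0;0 0 0 0 0 0'|sed -n 2,4p
```

```text
position: [0.5237, 0.2806, 0.0659]
ee_rot: [-3.141, 0.004, 1.057]
ft_force: [0.7, -0.5, -1.5]
position: [0.5237, 0.2807, 0.0654]
ee_rot: [-3.14, 0.004, 1.057]
ft_force: [0.1, -0.1, -1.4]
```

```bash
M="python3 -m handwheel"
$M '0 0 .3 0 0 0;0 0 0 0 0 0;0 0 0 0 0 0;0 0 0 0 0 0;0 0 0 0 0 0' 0.7|tail -2
$M '0 0 0 0 0 0;0 0 0 0 0 0;0 0 0 0 0 0;0 0 0 0 0 0;0 0 0 0 0 0'|tail -2
$M '0 0 -10 0 0 0;0 0 -20 0 0 0;0 0 -30 0 0 0;0 0 -30 0 0 0;0 0 -30 0 0 0'|tail -1
$M '-25 0 0 0 0 0;-25 0 0 0 0 0;-25 0 0 0 0 0;0 0 0 0 0 0;0 0 0 0 0 0'
python3 - <<'E'
from h import *
c=eyes.calibration("top");b=grab("top","pics/t3.png");w=eyes.calibration("wrist");a=grab("wrist","pics/w7.png")
def m(im,lo,hi):
    k=cv2.inRange(cv2.cvtColor(im,cv2.COLOR_BGR2HSV),lo,hi);n,_,st,ce=cv2.connectedComponentsWithStats(k);return [(st[i],ce[i].round(1)) for i in range(1,n) if st[i,4]>150]
for st,ce in m(a,(5,150,60),(18,255,255)):print("orange wrist",st,ce,plane(w,*ce,.09).round(3))
print("expected cap px",proj(w,(.525,.2825,.117)),"handle mid",proj(w,(.525,.2825,.08)))
for st,ce in m(b,(105,130,40),(125,255,255)):print("blue top",st,ce,plane(c,*ce,.05).round(3))
E
```

```text
finger_gap: 0.0521
grip_force: 0.0
finger_gap: 0.0653
grip_force: 0.0
grip_force: 0.0
time: 25.33
position: [0.4873, 0.2147, 0.1862]
ee_rot: [3.141, 0.004, 1.055]
ft_force: [0.9, 0.6, 0.5]
finger_gap: 0.0658
grip_force: 0.0
orange wrist [263 106  31  32 235] [280.  122.7] [0.526 0.282 0.09 ]
orange wrist [243 303  27  15 198] [255.6 311.1] [0.425 0.148 0.09 ]
expected cap px [278.504632   121.63303565] handle mid [278.5435738  122.70892278]
blue top [ 259  192   56   66 1567] [285.9 220.5] [ 0.494 -0.011  0.05 ]
```

```bash
python3 -c "
from cell import arm;print(arm.sign_off())"
```

```text
the job is handed in; nothing more can be done
None
```

I held the catch down with the release pin, slid the nest out to within a millimetre or two of the stop bar, put the pin back in its stand and handed the job in. I did not see the catch button spring back up, and the hand-in returned no verdict.

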